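# Weigh a domed bowl blank on the spring scale and set the marker

### The job

Weigh the domed resin blank: hang it by its stirrup on the hook of the spring scale, lowering it gently until the scale bears it rather than dropping it on, then let go and let it settle. Once it hangs still, slide the brass marker along its rail until its edge is level with the scale's pointer, and leave the blank hanging there. Leave the flat disc blank and everything else on the counter where they are.

Things in the scene. Friction and masses are not known exactly. Their poses are not given: they have to be found in the camera images.
- blank: Domed grey resin half-bowl blank, 110 mm across, dome 56 mm high, flat side down, with a steel stirrup (see blank_bar) and a square wooden grip post on top; 175 mm tall in all. Mass unknown, 0.4 to 0.8 kg. Origin: centre of its underside, z up. The stirrup's top bar runs along its y. It looks the same turned half round about z.
- blank_bar (a point): Middle of the underside of the stirrup's top bar (10 mm square, along the blank's y), 115 mm above the base; it rests on the hook. Below it is the window the hook passes through along the blank's x: 58 mm wide in y between 8 mm uprights, 59 mm high down to the dome's top. Axes as blank.
- blank_grip (a point): Middle of the blank's wooden grip post, 150 mm above its base and 35 mm above the bar's underside. The post is 24 mm square, sides along the blank's x and y, 50 mm tall (125 to 175 mm above the base).
- scale: Fixed spring scale: upright pine board 250 mm wide, 284 mm tall, 18 mm thick, on a 14 mm steel foot. Origin on the counter, in the plane of the board's front face, straight below the hook; z up, -x is the way the hook points (out of the front). Board spans y = -185 to +65 mm, foot x = -30 to +130 and y = -195 to +75 mm. The marker is on the -y side.
- carriage: Sprung carriage with hook and pointer in one piece; slides straight down, up to 110 mm, under load (about 1 mm per 10 g after the first 50 g) and bobs 1 to 2 s before it rests. Origin: board's front plane, at the hook's upper face (240 mm above the counter unloaded). Axes as scale.
- hook_seat (a point): Point on the hook's upper face where the bar rests. The hook is a flat strap 16 mm wide (y), 6 mm thick, sticking 133 mm out of the board along -x; its upturned end, 8 mm thick, rises 14 mm. The seat is 95 mm out from the board, 30 mm behind the upturned end. The bar lies square across the strap. Axes as scale.
- pointer_tip (a point): Tip of the thin steel pointer on the carriage, 12 mm in front of the board at y = -94 mm of the scale, at the height of the hook's upper face. Its height is the reading.
- marker (a joint): Marker travel in m: 0 at the top (level with the unloaded pointer), growing downward to 0.10. Stiff slide (about 3 N friction), stays where it is left.
- marker_line (a point): Tip of the marker's thin steel edge, beside the pointer tip (about 1 mm farther out in -y); its height must match the pointer tip's.
- marker_grip (a point): Middle of the grip of the marker's upright brass post: 18 mm square, sides along the scale's x and y, 75 mm in front of the board at y = -130 mm of the scale. The point is 34 mm above the marker's edge; the post reaches 15 mm above it; a 12 mm thick arm joins the post to the rail, its top 28 mm below the point. Axes as scale.
- disc: Flat disc blank, 110 mm across and 28 mm high, with the same stirrup and post (147 mm tall in all); not to be weighed. Origin: centre of underside.
- bowl: Red resin bowl, 122 mm across, 120 mm tall, bystander. Origin: centre of underside.
- bob: Brass plumb bob standing point up, 44 mm across, 107 mm tall, bystander. Origin: centre of underside.
- level: Steel spirit level 200 x 24 x 44 mm, bystander. Origin: centre of underside, long side along its y.
- mallet: Ash mallet lying down: head 60 x 100 x 56 mm, handle 150 mm along its -x, bystander. Origin: under the head's centre.
- jar: Steel jar 64 mm across, 75 mm tall, bystander. Origin: centre of underside.
- stand: Wooden ring stand 90 mm across, 22 mm high, bystander. Origin: centre of underside.
Things that resemble listed ones, but are neither listed nor needed, are in the scene too. Leave any blue or turquoise look-alike of the blank alone.

How it is judged:
By the outcome, as a careful person would: the job done as asked, in the order asked, and still so for the second after the job is handed in, with the robot touching nothing.
It also fails if it takes over 61 s, if anything falls off the work surface, if the arm or the gripper's body presses on something with over 40 N, if the wrist force passes 120 N, or if a joint passes its speed limit or range.

### The arm

A 6-joint arm with a two-finger parallel gripper is mounted at the origin on the work surface. World frame = base frame: x ahead of the robot, y to its left, z up, the work surface at z = 0. Lengths are in m, angles in rad, forces in N, time in s.
With the tool pointing down it reaches from about 0.375 to 0.825 m from the base axis. Payload 5.5 kg.
Tool frame: the origin (TCP) lies on the centre line of the jaws, within the pads' length; the fingertips stand 11 mm ahead of it and the grasp point (between the pads) lies 8 mm behind it; x points along the fingers, z is the direction in which the jaws open and shut, and the axes are right-handed (so a half turn about x gives the same grasp; the last joint's range is limited). The gripper opens to 85 mm and grips with 20 to 120 N. Pads are 22 mm wide; open, the fingers measure 114 mm over their backs; the gripper's body (76 mm by 85 mm) begins 54 mm behind the grasp point. The pads swing forward as they close: fully open they stand 13 mm farther back than shut.
Start: joints at [-1.187, 0.314, -0.047, 1.21, 0, 1.571], TCP at [0.225, -0.556, 0.242] pointing down, gripper open.
Joint ranges: [-2.67, 2.67], [-0.69, 1.73], [-1.03, 1.25], [-2.08, 2.16], [-1.42, 1.45], [-3.14, 3.14]. Speed limits (rad/s): [2.39, 2.39, 3.01, 3.14, 3.14, 3.14].

### API

Orientations are given as a unit quaternion [w, x, y, z].
In Python, from station import status, vision, sign_off gives the robot as it stands.
- The arm moves only by the shell command python3 -m pendant 'ROWS' [OPENING] [FORCE]. ROWS is JSON, a list of rows, each a list of 6 numbers: the shift along the tool's x, y, z as a fraction of full scale, then the turn, a rotation vector about the tool's x, y, z as a fraction of full scale. In form: [[x, y, z, wx, wy, wz], ...]. A call has 1 to 8 rows; each row shifts and turns the commanded pose from where the row before left it, along the tool's axes as they then stand; what a row does not reach is not made up. Full scale, the value 1, is 0.025 m for a shift and 0.08 rad for a turn. A row lasts 1/12 s, in which the tool goes at most 41.7 mm and 7.16 degrees, less where a joint would pass 70% of its speed; a pose out of reach is approached as far as the arm can. A call with a number of a shift or a turn outside -1 to 1 is refused whole. A call with a gripper value outside its range is refused whole. OPENING is the opening, from 0 (shut) to 1 (fully open), set as the call begins (- or left out, the last holds). The fingers move at their own pace and stop on an object; FORCE is the grip in N (left out, the last holds). Time passes only in rows, so rows that do not move let the fingers close. It gives the time, the measured TCP pose, the force and the opening at its end, in the units of the state.
- status.read_state(): the state, without advancing time (a new reading comes with each control period).
- vision.capture(name): name is "scene" or "top" or "wrist"; returns a dict with "color" (384x512x3 uint8, blue, green, red), "fx", "fy", "cx", "cy" (pixels), "R" (3x3) and "t" (3): a world point X has camera coordinates R X + t. Camera axes: x right, y down, z forward; pixel columns grow to the right and rows downward; lengths in m; the calibration is good to about 2 mm. A picture is of the moment at which its call begins. There is no depth.
- sign_off(): hands the job in, once; it reports no verdict.
The state is a dict: "time": time; "q": joint angles; "dq": joint speeds; "effort": joint torques, N m; "tool_pos": TCP position; "orientation": TCP orientation; "force": force on the tool from outside, world axes, zero at the start; "ft_torque": the same for the moment, N m; "width": opening from 0.0 (shut) to 1.0 (fully open).
Only numpy, scipy, OpenCV 4.12 (cv2) and the standard library are available. Lean on these libraries where they do the work, as an engineer would, in place of code of your own. Each camera call takes 0.05 s, during which the arm holds its last target.

## Working session

There is one attempt and no reset: what is moved stays moved. The work goes in short steps, Python scripts to look and compute and a shell command to move; the robot and the scene stay as the last step left them, time stands still between calls to the robot, and variables do not carry over. Pictures are saved under pics/ and viewed, and the job is handed in when it is done.

```bash
ls; mkdir -p pics; python3 - <<'E'
from station import status, vision
import cv2,json
print(status.read_state())
for n in ["scene","top","wrist"]:
    c=vision.capture(n); cv2.imwrite(f"pics/{n}0.png",c["color"])
    json.dump({k:(v.tolist() if hasattr(v,'tolist') else v) for k,v in c.items() if k!='color'},open(f"{n}0.json","w"))
    print(n,{k:v for k,v in c.items() if k!='color'})
E
```

```text
pics
{'time': 0.0, 'q': array([-1.18698195e+00,  3.14233961e-01, -4.80675403e-02,  1.21015965e+00,
        2.74143992e-05,  1.57082887e+00]), 'dq': array([-0.00096241, -0.00013316,  0.00116172, -0.00106937,  0.00013833,
        0.00028924]), 'effort': array([-1.66958802e-03, -5.39592648e+01,  3.39744437e+01,  1.93593255e-02,
       -1.30035828e-04, -1.61243963e-05]), 'tool_pos': array([ 0.22448321, -0.55584498,  0.24143482]), 'orientation': array([ 0.58569766,  0.39580204,  0.58666273, -0.39512762]), 'force': array([ 1.02291612, -0.91566352,  0.17201261]), 'ft_torque': array([-1.77856605e-05,  2.37816174e-02, -3.57916338e-02]), 'width': 0.9984895427856291}
scene {'fx': 451.3225228505936, 'fy': 451.3225228505936, 'cx': 256.2095519258286, 'cy': 188.02065172876135, 'R': array([[-0.59694601,  0.80226754, -0.00471738],
       [ 0.56227244,  0.41416328, -0.71576426],
       [-0.57228067, -0.42992507, -0.69832605]]), 't': array([ 0.39557098, -0.16389513,  1.54153021])}
top {'fx': 472.0219468117148, 'fy': 472.0219468117148, 'cx': 249.8676626824166, 'cy': 191.19518750145772, 'R': array([[ 0.02090899, -0.99961792,  0.01807833],
       [-0.98615539, -0.02359584, -0.16413646],
       [ 0.16450032, -0.01439611, -0.98627197]]), 't': array([-0.08102428,  0.57834431,  1.3013248 ])}
wrist {'fx': 293.5768259124776, 'fy': 293.5768259124776, 'cx': 251.73424837860588, 'cy': 192.97223401953346, 'R': array([[ 3.75398695e-01, -9.26863306e-01, -4.81869773e-04],
       [-8.94910321e-01, -3.62592314e-01,  2.60119840e-01],
       [-2.41270257e-01, -9.72174184e-02, -9.65576220e-01]]), 't': array([-0.5998669 , -0.03474975,  0.37749752])}
```

View pics/scene0.png

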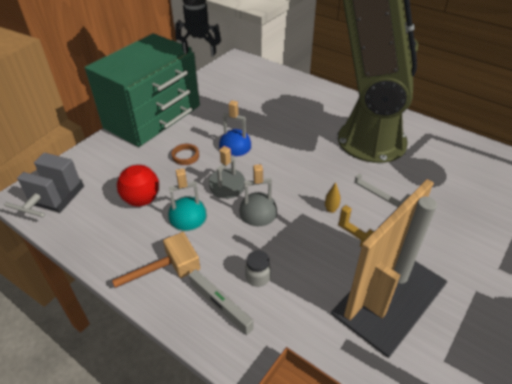

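View pics/top0.png

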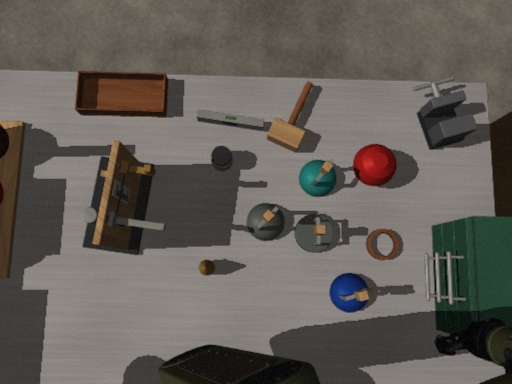

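View pics/wrist0.png

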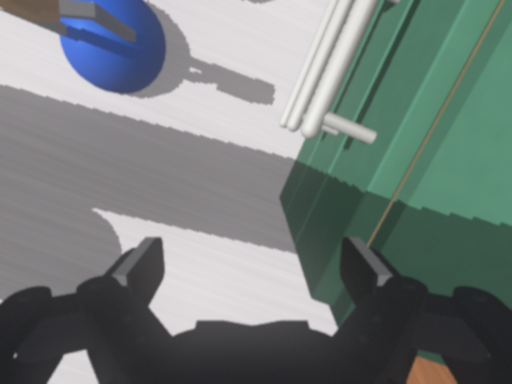

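The robot base is at the bottom of the top view. The dome blank is near (266,221), the disc near (315,232), and the scale is at the left with its hook tip near (162,228). Next I'll enlarge these areas.

```bash
cat > h.py <<'E'
import numpy as np, json, cv2
from station import status, vision
def cam(n): 
    d=json.load(open(f"{n}.json")); d['R']=np.array(d['R']); d['t']=np.array(d['t']); return d
def proj(c,X):
    p=c['R']@np.array(X)+c['t']; return np.array([c['fx']*p[0]/p[2]+c['cx'],c['fy']*p[1]/p[2]+c['cy']])
def atz(c,u,v,z):
    d=c['R'].T@np.array([(u-c['cx'])/c['fx'],(v-c['cy'])/c['fy'],1]); o=-c['R'].T@c['t']
    return o+d*(z-o[2])/d[2]
def snap(n,tag,crop=None,k=1):
    c=vision.capture(n); cv2.imwrite(f"pics/{n}{tag}_full.png",c["color"])
    json.dump({a:(v.tolist() if hasattr(v,'tolist') else v) for a,v in c.items() if a!='color'},open(f"{n}{tag}.json","w"))
    crp(n+tag,crop,k)
def crp(src,crop,k,f=None):
    im=cv2.imread(f"pics/{f or src+'_full'}.png")
    if crop: im=im[crop[1]:crop[3],crop[0]:crop[2]]
    cv2.imwrite(f"pics/{src}_crop{crop[0] if crop else ''}.png",cv2.resize(im,None,fx=k,fy=k,interpolation=cv2.INTER_CUBIC))
E
python3 - <<'E'
from h import *
crp("top0",[75,130,175,260],5-.6,"top0")
crp("top0",[225,170,345,270],6,"top0")
crp("scene0",[310,150,450,350],3,"scene0")
crp("scene0",[160,120,300,240],5.5,"scene0")
E
```

```text
(no output)
```

View pics/top0_crop75.png

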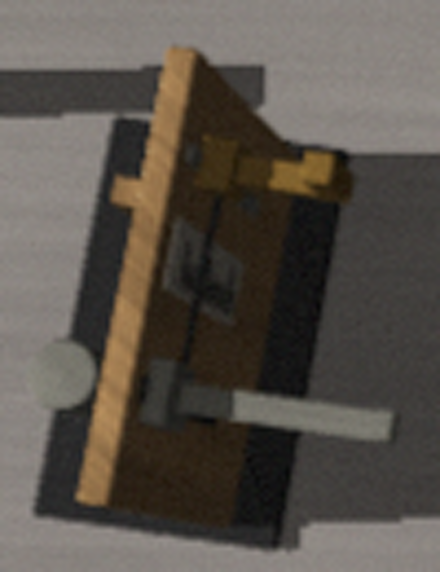

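View pics/top0_crop225.png

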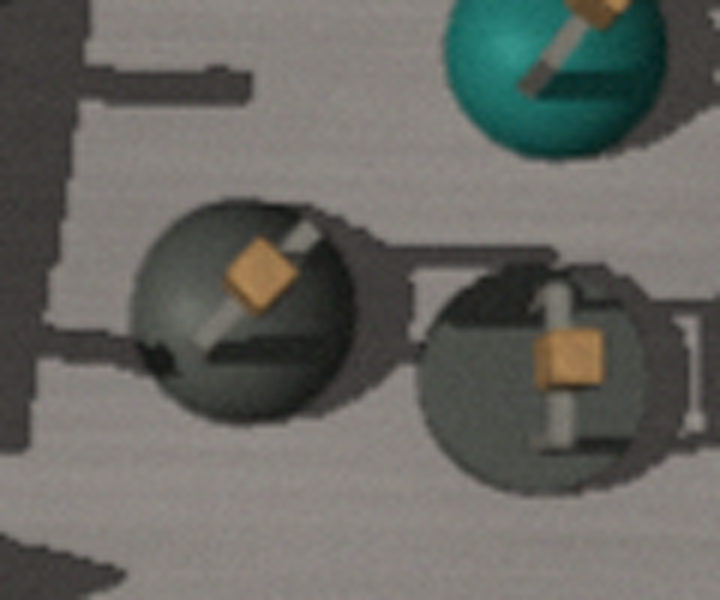

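View pics/scene0_crop310.png

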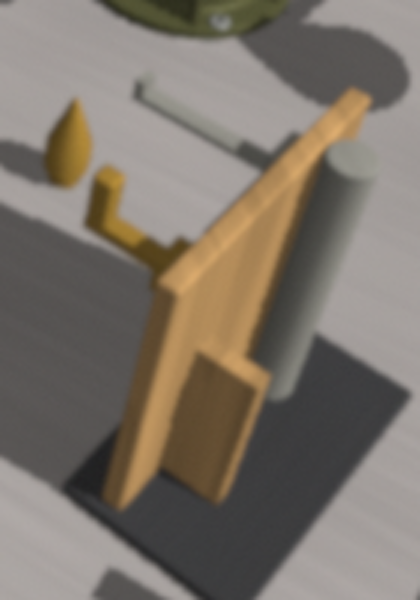

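View pics/scene0_crop160.png

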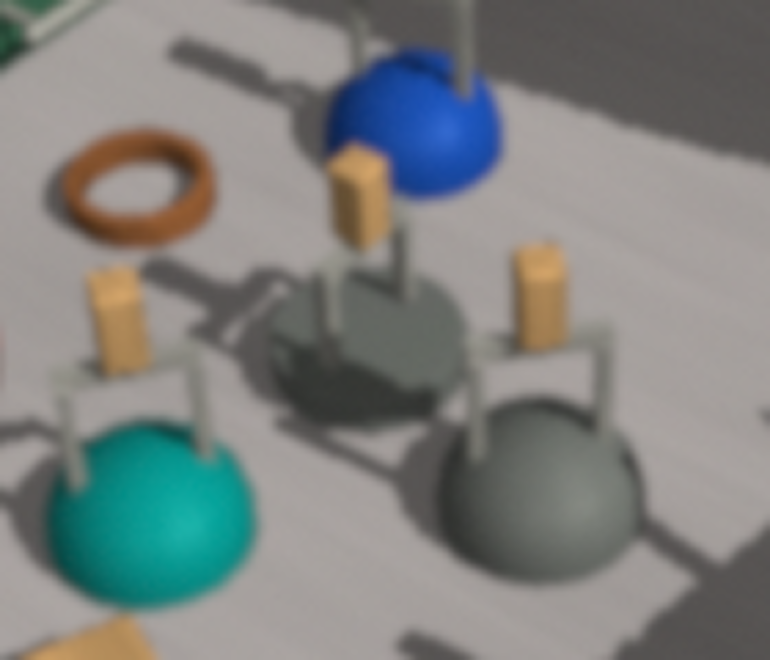

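```bash
cat > fit.py <<'E'
from h import *
from scipy.optimize import least_squares
T,S=cam("top0"),cam("scene0")
def un(p,k,o): return np.array([(p[0]+.5)/k-.5+o[0],(p[1]+.5)/k-.5+o[1]])
t1=lambda *p:(T,un(p,4.4,(75,130))); t2=lambda *p:(T,un(p,6,(225,170)))
s1=lambda *p:(S,un(p,3,(310,150))); s2=lambda *p:(S,un(p,5.5,(160,120)))
def w(P,L):
    c,s=np.cos(P[2]),np.sin(P[2]); return [P[0]+c*L[0]-s*L[1],P[1]+s*L[0]+c*L[1],L[2]]
def fit(C,P0,name):
    f=lambda P:np.concatenate([proj(cc,w(P,L))-uv for L,(cc,uv) in C])
    r=least_squares(f,P0,loss='soft_l1'); print(name,r.x,'\n',f(r.x).reshape(-1,2).round(1).tolist()); return r.x
for H in (.284,.298):
  C=[((.018,-.185,H),t1(170,48)),((0,-.185,H),t1(200,52)),((.018,.065,H),t1(78,498)),((0,.065,H),t1(107,503)),
   ((-.133,-.008,.254),t1(392,411)),((-.133,.008,.254),t1(388,440)),((.130,-.195,.014),t1(113,120)),((.130,.075,.014),t1(38,514)),((-.03,.075,.014),t1(275,545)),
   ((0,-.185,H),s1(160,281)),((.018,-.185,H),s1(180,293)),((.018,.065,H),s1(372,98)),((0,.065,H),s1(355,89)),((-.133,0,.254),s1(144,74))]
  P=fit(C,[.4,.35,1.4],f"scale{H}")
print("seat",w(P,(-.095,0,.24)),"mgrip",w(P,(-.075,-.13,.274)), "mpost top top px",proj(T,w(P,(-.075,-.13,.289))),"exp", t1(320,160)[1])
def rows(base,post):
  return post
hb=.175
B=[((0,0,hb),t2(262,268)),((0,.033,.125),t2(312,232)),((0,-.033,.125),t2(203,345)),((0,0,hb),s2(540,249)),((0,-.033,.125),s2(475,345)),((0,.033,.125),s2(603,328))]
for y0 in (-.8,2.3):
  Pb=fit(B,[.47,-.1,y0],"blank")
D=[((0,0,.147),t2(575,355)),((0,.033,.097),t2(558,287)),((0,-.033,.097),t2(560,440))]
fit(D,[.47,-.1,0],"disc")
E
python3 fit.py
```

```text
scale0.284 [0.47257467 0.27086073 1.44615733] 
 [[-0.8, -1.2], [-0.2, -1.1], [-0.9, 0.7], [0.2, 0.7], [0.3, -0.0], [0.1, 0.0], [-0.0, -1.4], [-1.6, -0.1], [-0.2, 1.1], [-1.2, -0.6], [0.1, 0.6], [0.8, -0.5], [-1.1, -1.4], [-0.4, -0.0]]
scale0.298 [0.47334646 0.26943131 1.44698775] 
 [[-1.8, -3.2], [-1.1, -3.0], [-2.2, 0.0], [-0.9, 0.0], [1.0, -0.4], [0.7, -0.3], [0.4, -1.7], [-1.1, -0.3], [0.3, 0.9], [-0.9, -5.3], [0.6, -4.2], [1.8, -5.3], [-0.2, -6.2], [-1.2, -0.1]]
seat [np.float64(0.4616146741212179), np.float64(0.17515848277132362), 0.24] mgrip [np.float64(0.5930894399162303), np.float64(0.17895136546745857), 0.274] mpost top top px [146.95718252 166.47782624] exp [147.34090909 165.97727273]
blank [ 0.49760472 -0.11599377 -0.76303217] 
 [[0.5, 0.9], [-17.7, 0.4], [18.1, -1.0], [0.2, 1.3], [10.0, -10.4], [-9.1, 9.2]]
blank [ 0.49880687 -0.11559022  2.38886365] 
 [[0.3, 0.5], [-0.2, 17.3], [0.3, -18.8], [0.1, 1.6], [14.2, 6.4], [-13.5, -7.0]]
disc [ 0.46856283 -0.25421941 -1.55916999] 
 [[0.3, -0.1], [-0.1, 0.7], [-0.1, -0.5]]
```

```bash
sed -i 's/for y0 in (-.8,2.3)/for y0 in (-2.35,)/; s/for H in (.284,.298)/for H in (.284,)/' fit.py; cat >> fit.py <<'E'
print("blank yaw deg",np.degrees(Pb[2]), "scale yaw",np.degrees(P[2]), "grip",w(Pb,(0,0,.15)))
from scipy.spatial.transform import Rotation as Ro
s=status.read_state(); q=s['orientation']; print(Ro.from_quat(q[[1,2,3,0]]).as_matrix().round(3))
E
python3 fit.py
```

```text
scale0.284 [0.47257467 0.27086073 1.44615733] 
 [[-0.8, -1.2], [-0.2, -1.1], [-0.9, 0.7], [0.2, 0.7], [0.3, -0.0], [0.1, 0.0], [-0.0, -1.4], [-1.6, -0.1], [-0.2, 1.1], [-1.2, -0.6], [0.1, 0.6], [0.8, -0.5], [-1.1, -1.4], [-0.4, -0.0]]
seat [np.float64(0.46076460106959216), np.float64(0.17659768351822425), 0.24] mgrip [np.float64(0.5922424712292138), np.float64(0.1802813852284157), 0.274] mpost top top px [146.37018393 166.81579343] exp [147.34090909 165.97727273]
blank [ 0.49802457 -0.11572198 -2.38013041] 
 [[0.4, 0.8], [0.0, 0.7], [0.1, -1.6], [0.2, 1.4], [24.1, -3.2], [-23.4, 2.0]]
disc [ 0.46856283 -0.25421941 -1.55916999] 
 [[0.3, -0.1], [-0.1, 0.7], [-0.1, -0.5]]
blank yaw deg -136.37142713810255 scale yaw 82.85871131790118 grip [np.float64(0.4980245721104032), np.float64(-0.1157219803189501), 0.15]
[[-0.001  0.927  0.374]
 [ 0.001  0.374 -0.927]
 [-1.     0.    -0.001]]
```

```bash
cat >> h.py <<'E'
from scipy.spatial.transform import Rotation as Ro
def Rt():
    q=np.array(status.read_state()['orientation']); return Ro.from_quat(q[[1,2,3,0]]).as_matrix()
def plan(tgt=None,jaw=None):
    "tgt: tcp world; jaw: deg of tool z; prints rows units total for turn first, then shift with tool exactly down at jaw"
    s=status.read_state(); R=Rt(); p=s['tool_pos']
    if jaw is None: G=R
    else:
        a=np.radians(jaw); z=np.array([np.cos(a),np.sin(a),0]); x=np.array([0,0,-1.]); G=np.stack([x,np.cross(z,x),z],1)
    rv=Ro.from_matrix(R.T@G).as_rotvec()/.08
    print("pos",p.round(4),"jaw",np.degrees(np.arctan2(R[1,2],R[0,2])).round(2),"F",np.round(s['force'],1),"w",round(s['width'],3),"t",round(s['time'],2))
    print("turn total",rv.round(2), "shift total after turn", (G.T@(np.array(tgt)-p)/.025).round(2) if tgt is not None else '')
E
python3 - <<'E'
from h import *
c=cam("wrist0"); o=-c['R'].T@c['t']; p=status.read_state()['tool_pos']; print("cam in tool",(Rt().T@(o-p)).round(3), "view dir",Rt().T@c['R'][2])
plan([.498,-.116,.22],-46.4)
E
```

```text
cam in tool [-0.132  0.065  0.   ] view dir [ 0.96557316 -0.26012929  0.00111051]
pos [ 0.2245 -0.5559  0.2416] jaw -68.01 F [-0.6 -0.7  0.1] w 0.999 t 0.15
turn total [-4.71 -0.02 -0.  ] shift total after turn [ 0.86 20.06 -5.2 ]
```

```bash
python3 -m pendant '[[-1,0,-1,0,0,0],[-1,0,-1,0,0,0],[-1,0,-1,0,0,0],[0,0,-1,0,0,0],[0,0.5,-1,0,0,0],[0,1,-1,0,0,0],[0,1,-1,0,0,0],[0,1,-1,0,0,0]]' 1 60
python3 -m pendant '[[0,1,-1,0,0,0],[0,1,-1,0,0,0],[0,1,-1,0,0,0],[0,1,-1,0,0,0],[0,1,0,0,0,0],[0,1,0,0,0,0],[0,1,0,0,0,0],[0,1,0,0,0,0]]'
python3 -c "
from h import *
plan([.498,-.116,.22],133.6); print(status.read_state()['q'].round(2))"
```

```text
time: 0.82
tool_pos: [0.2307, -0.3366, 0.3172]
orientation: [0.586, 0.396, 0.586, -0.396]
force: [0.5, 0.5, -0.4]
width: 1.001
time: 1.48
tool_pos: [0.3798, -0.1695, 0.3173]
orientation: [0.586, 0.395, 0.586, -0.395]
force: [-0.1, -0.7, 0.6]
width: 1.003
pos [ 0.3798 -0.1695  0.3173] jaw -67.97 F [-0.1 -0.7  0.6] w 1.003 t 1.48
turn total [ 3.456e+01 -0.000e+00 -1.000e-02] shift total after turn [ 3.89 -4.9  -1.71]
[-0.42 -0.06 -0.3   1.32 -0.    2.34]
```

```bash
for i in 1 2 3 4 5; do python3 -m pendant '[[0,0,0,-1,0,0],[0,0,0,-1,0,0],[0,0,0,-1,0,0],[0,0,0,-1,0,0],[0,0,0,-1,0,0],[0,0,0,-1,0,0],[0,0,0,-1,0,0],[0,0,0,-1,0,0]]' >/dev/null; done
python3 -m pendant '[[0,0,0,-1,0,0],[0,0,0,-1,0,0],[0,0,0,-1,0,0],[0,0,0,-0.9,0,0],[0,0,0,0,0,0]]'
python3 -c "
from h import *
plan([.498,-.116,.22],133.6); print(status.read_state()['q'].round(2))
crp"
```

```text
time: 5.23
tool_pos: [0.3787, -0.1704, 0.3171]
orientation: [0.28, -0.649, 0.28, 0.649]
force: [-0.3, -0.8, -1.1]
width: 1.007
pos [ 0.3787 -0.1704  0.3171] jaw 133.31 F [-0.3 -0.8 -1.1] w 1.007 t 5.23
turn total [-0.06  0.01 -0.  ] shift total after turn [ 3.88 -4.96 -1.71]
[-0.42 -0.06 -0.31  1.32  0.   -1.18]
```

```bash
python3 -m pendant '[[0.5,-1,-0.4,0,0,0],[0.5,-1,-0.4,0,0,0],[0.5,-1,-0.4,0,0,0],[0.5,-1,-0.4,-0.06,0,0],[0.5,-0.96,-0.11,0,0,0],[0,0,0,0,0,0]]'
python3 -c "
from h import *
snap('wrist','1'); plan([.498,-.116,.142],133.6)
c=cam('wrist1')
for z in (.125,.175): print(proj(c,[.498,-.116,z]))"
```

```text
time: 5.73
tool_pos: [0.5002, -0.1145, 0.2518]
orientation: [0.279, -0.649, 0.279, 0.651]
force: [0.3, 0.3, 0.2]
width: 1.0
pos [ 0.4987 -0.1155  0.2529] jaw 133.52 F [-0.7 -0.4  0.5] w 0.998 t 5.78
turn total [-0.02  0.04 -0.02] shift total after turn [4.44 0.04 0.  ]
[252.04146653 186.74814628]
[252.28266234 202.72157396]
```

View pics/wrist1_full.png

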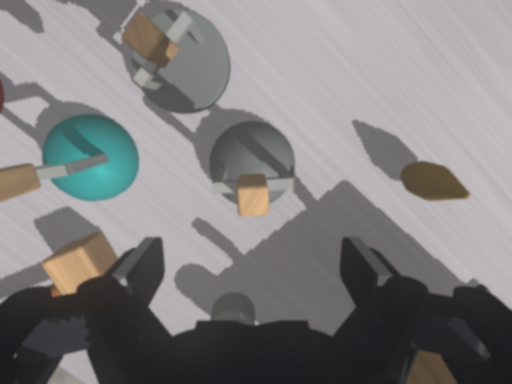

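```bash
python3 -c "
from h import *
crp('wrist1',[195,110,310,225],5)
c=cam('wrist1')
for y in (-.033,.033):
  a=np.radians(133.6); print(proj(c,[.498+y*np.cos(a),-.116+y*np.sin(a),.125]))"
```

```text
[215.61648778 186.78580753]
[288.44506118 186.71050714]
```

View pics/wrist1_crop195.png

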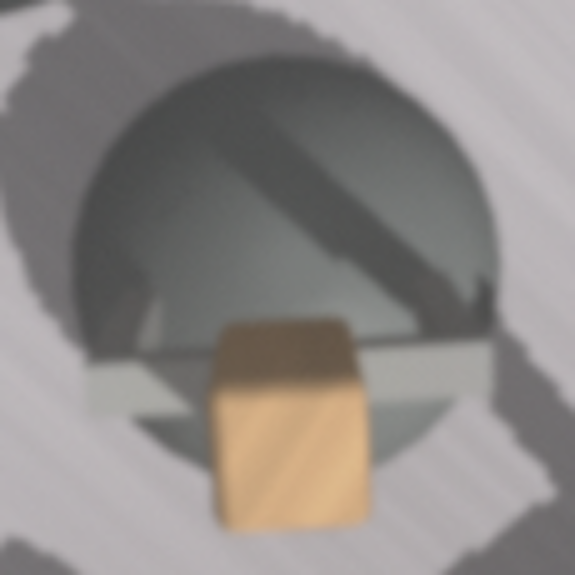

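```bash
python3 -m pendant '[[0.7,0.02,0.02,-0.5,0,0],[1,0,0,0,0,0],[1,0,0,0,0,0],[0.9,0,0,0,0,0],[0.6,0,0,0,0,0],[0.2,0,0,0,0,0],[0,0,0,0,0,0]]'
python3 -m pendant '[[0,0,0,0,0,0],[0,0,0,0,0,0],[0,0,0,0,0,0],[0,0,0,0,0,0],[0,0,0,0,0,0],[0,0,0,0,0,0]]' 0 60
python3 -c "
from h import *
plan([.498,-.116,.142],136);snap('wrist','2')"
```

```text
time: 6.37
tool_pos: [0.4964, -0.1169, 0.1441]
orientation: [0.266, -0.654, 0.267, 0.656]
force: [-0.4, -0.5, 0.8]
width: 1.0
time: 6.87
tool_pos: [0.498, -0.1164, 0.1455]
orientation: [-0.266, 0.655, -0.266, -0.655]
force: [-2.2, 1.9, 4.8]
width: 0.272
pos [ 0.498  -0.1164  0.1455] jaw 135.79 F [-2.2  1.9  4.8] w 0.272 t 6.87
turn total [-0.05 -0.    0.01] shift total after turn [ 0.14 -0.01  0.01]
```

View pics/wrist2_full.png

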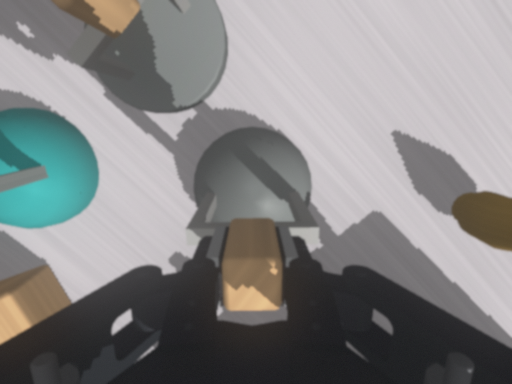

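```bash
python3 -m pendant '[[-0.2,0,0,0,0,0],[-0.6,0,0,0,0,0],[-1,0,0,0,0,0],[-1,0,0,0,0,0],[-1,0,0,0,0,0],[-1,0,0,0,0,0],[-1,0,0,0,0,0],[-0.4,0,0,0,0,0]]'
python3 -m pendant '[[0,0,0,-0.5,0,0],[0,0,0,-1,0,0],[0,0,0,-1,0,0],[0,0,0,-1,0,0],[0,0,0,-1,0,0],[0,0,0,-1,0,0],[0,0,0,-1,0,0],[0,0,0,-1,0,0]]'
python3 -m pendant '[[0,0,0,-0.55,0,0],[0,0,0,0,0,0],[0,0,0,0,0,0]]'
python3 -c "
from h import *
plan([.444,.0427,.3005],172.86)"
```

```text
time: 7.58
tool_pos: [0.4984, -0.1169, 0.3024]
orientation: [-0.266, 0.656, -0.266, -0.654]
force: [1.7, -0.5, -5.6]
width: 0.272
time: 8.25
tool_pos: [0.497, -0.1166, 0.2981]
orientation: [0.059, -0.704, 0.059, 0.706]
force: [0.1, 0.4, -7.3]
width: 0.275
time: 8.5
tool_pos: [0.4972, -0.1166, 0.2986]
orientation: [0.046, -0.705, 0.046, 0.706]
force: [-0.2, -0.4, -5.7]
width: 0.275
pos [ 0.4972 -0.1166  0.2986] jaw 172.6 F [-0.2 -0.4 -5.7] w 0.275 t 8.5
turn total [-0.06  0.03  0.  ] shift total after turn [-0.08 -6.06  2.9 ]
```

```bash
python3 -m pendant '[[-0.05,-0.4,0.2,-0.06,0,0],[0,-1,0.48,0,0,0],[0,-1,0.48,0,0,0],[0,-1,0.48,0,0,0],[0,-1,0.48,0,0,0],[0,-1,0.48,0,0,0],[0,-0.66,0.3,0,0,0],[0,0,0,0,0,0]]'
python3 -m pendant '[[0,0,0,0,0,0],[0,0,0,0,0,0]]'
python3 -c "
from h import *
plan([.4608,.1766,.3005],172.86)
snap('top','3',[75,130,275,280],4);snap('wrist','3')
snap('scene','3',[250,80,450,260],4)"
```

```text
time: 9.17
tool_pos: [0.4427, 0.046, 0.3009]
orientation: [0.043, -0.705, 0.041, 0.706]
force: [0.3, -1.0, -6.3]
width: 0.271
time: 9.33
tool_pos: [0.4443, 0.0426, 0.301]
orientation: [-0.043, 0.706, -0.044, -0.706]
force: [-0.7, 0.9, -6.3]
width: 0.274
pos [0.4443 0.0426 0.301 ] jaw 172.96 F [-0.7  0.9 -6.3] w 0.274 t 9.33
turn total [ 0.02 -0.   -0.01] shift total after turn [ 0.02 -5.4   0.01]
```

View pics/top3_crop75.png

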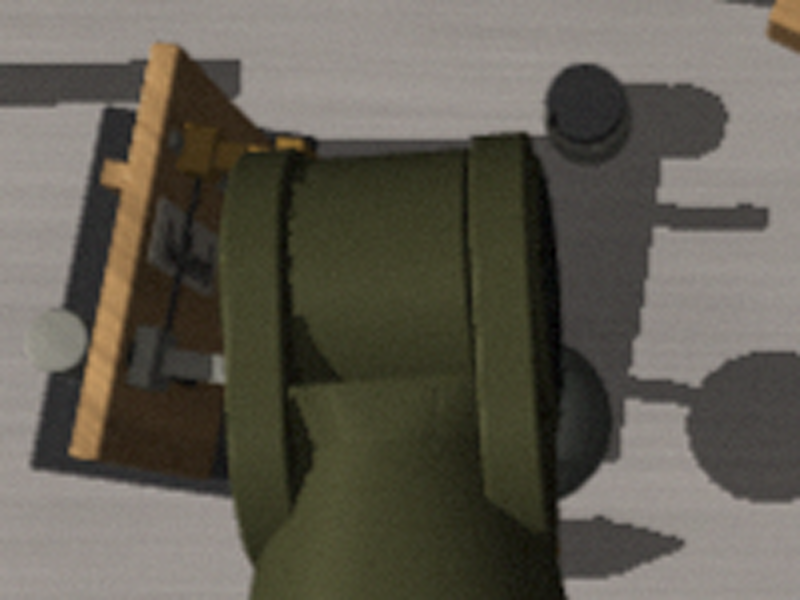

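View pics/wrist3_full.png

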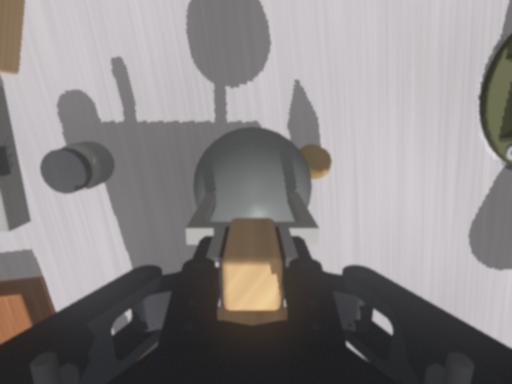

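View pics/scene3_crop250.png

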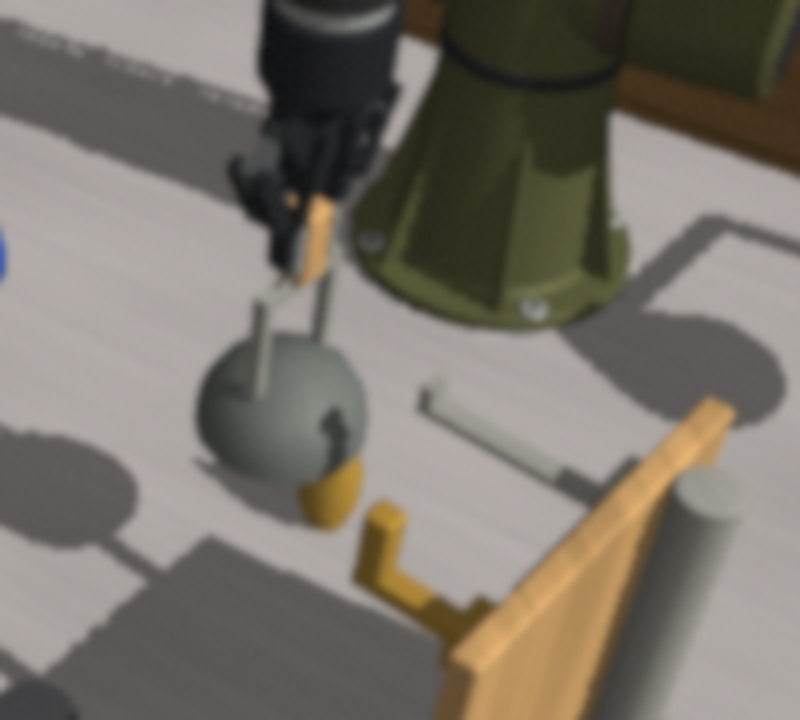

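The blank is held square at the pre-entry point. In the scene crop the hook tip is at (432,395), clear of the stirrup window. Now I'll slide it over the hook.

```bash
python3 -m pendant '[[0,-0.4,0,0,0,0],[0,-0.8,0,0,0,0],[0,-0.8,0,0,0,0],[0,-0.8,0,0,0,0],[0,-0.8,0,0,0,0],[0,-0.8,0,0,0,0],[0,-0.7,0,0,0,0],[0,-0.3,0,0,0,0]]'
python3 -m pendant '[[0,0,0,0,0,0],[0,0,0,0,0,0]]'
python3 -c "
from h import *
plan([.4608,.1766,.272],172.86)
snap('wrist','4')
snap('scene','4',[270,80,450,240],4)"
```

```text
time: 10.15
tool_pos: [0.4614, 0.1789, 0.3008]
orientation: [0.044, -0.706, 0.043, 0.706]
force: [1.1, -1.2, -6.3]
width: 0.271
time: 10.32
tool_pos: [0.4609, 0.1763, 0.3008]
orientation: [0.043, -0.706, 0.044, 0.706]
force: [-0.1, -0.0, -6.2]
width: 0.27
pos [0.4609 0.1763 0.3008] jaw 172.97 F [-0.1 -0.  -6.2] w 0.27 t 10.32
turn total [ 0.02  0.01 -0.01] shift total after turn [ 1.15 -0.01  0.01]
```

View pics/scene4_crop270.png

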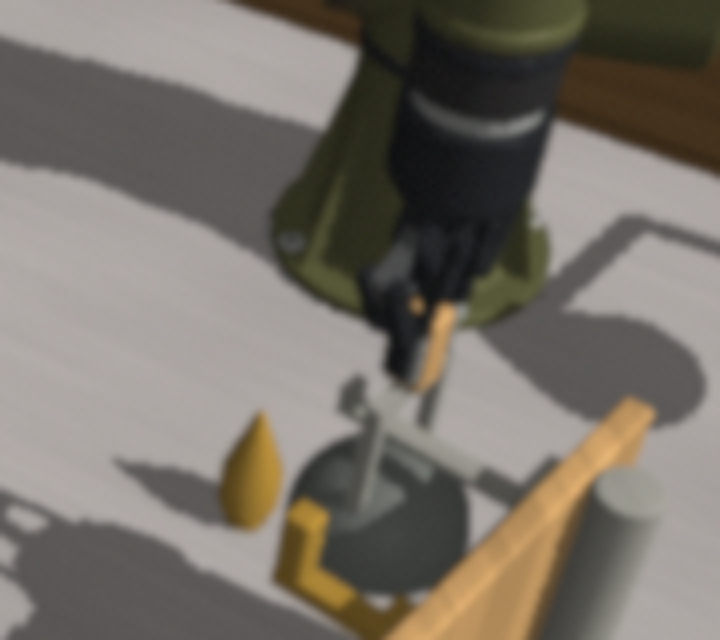

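View pics/wrist4_full.png

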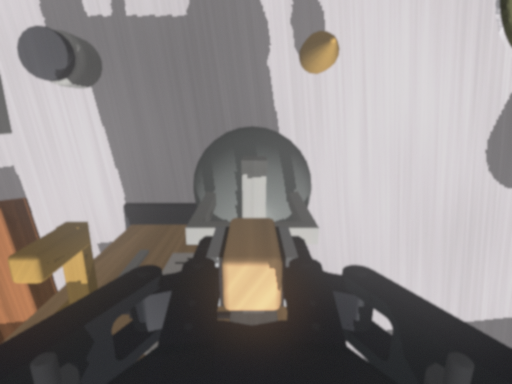

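The hook passes through the window, centred at about (254,185) in the wrist view, with its tip beyond the bar. Lowering gently.

```bash
python3 -m pendant '[[0.3,0,0,0,0,0],[0.3,0,0,0,0,0],[0.2,0,0,0,0,0],[0.15,0,0,0,0,0],[0.1,0,0,0,0,0],[0.1,0,0,0,0,0],[0.1,0,0,0,0,0],[0.1,0,0,0,0,0]]'
python3 -m pendant '[[0.12,0,0,0,0,0],[0.12,0,0,0,0,0],[0.12,0,0,0,0,0],[0.12,0,0,0,0,0],[0.12,0,0,0,0,0],[0.12,0,0,0,0,0],[0.12,0,0,0,0,0],[0.12,0,0,0,0,0]]'

```

```text
time: 11.08
tool_pos: [0.4611, 0.1766, 0.2673]
orientation: [-0.043, 0.706, -0.043, -0.706]
force: [-0.7, 0.1, -5.3]
width: 0.274
time: 11.75
tool_pos: [0.4612, 0.1766, 0.2432]
orientation: [-0.043, 0.706, -0.043, -0.706]
force: [0.3, 0.1, -3.0]
width: 0.272
```

```bash
python3 -m pendant '[[0.12,0,0,0,0,0],[0.12,0,0,0,0,0],[0.12,0,0,0,0,0],[0.12,0,0,0,0,0],[0.12,0,0,0,0,0],[0.12,0,0,0,0,0],[0.1,0,0,0,0,0],[0.1,0,0,0,0,0]]'
python3 -m pendant '[[0.06,0,0,0,0,0],[0.04,0,0,0,0,0],[0,0,0,0,0,0],[0,0,0,0,0,0],[0,0,0,0,0,0]]'
python3 -c "
from h import *
for i in range(4): print(status.read_state()['force'].round(2)); vision.capture('top')"

```

```text
time: 12.42
tool_pos: [0.4612, 0.1766, 0.2202]
orientation: [-0.043, 0.706, -0.043, -0.706]
force: [-0.5, -0.7, -0.3]
width: 0.271
time: 12.83
tool_pos: [0.4612, 0.1766, 0.218]
orientation: [-0.043, 0.706, -0.043, -0.706]
force: [-0.7, -0.3, -1.3]
width: 0.273
[-0.66 -0.29 -1.28]
[-0.06 -0.63 -0.15]
[-0.65 -1.25 -0.48]
[ 0.71 -0.12 -1.81]
```

```bash
python3 -m pendant '[[0.06,0,0,0,0,0],[0.06,0,0,0,0,0],[0.06,0,0,0,0,0],[0.04,0,0,0,0,0],[0,0,0,0,0,0],[0,0,0,0,0,0]]'
python3 -c "
from h import *
F=[]
for i in range(10): F.append(status.read_state()['force']); vision.capture('top')
print(np.mean(F,0),np.std(F,0)); plan()"

```

```text
time: 13.53
tool_pos: [0.4612, 0.1766, 0.2123]
orientation: [-0.043, 0.706, -0.043, -0.706]
force: [0.5, -1.4, 0.0]
width: 0.274
[ 0.84926691 -0.61925509  0.16432801] [0.43266437 0.43995823 0.58210124]
pos [0.4612 0.1766 0.2124] jaw 172.95 F [ 1.  -0.7 -0. ] w 0.275 t 14.03
turn total [0. 0. 0.] shift total after turn
```

```bash
python3 -m pendant '[[0,0,0,0,0,0],[0,0,0,0,0,0],[0,0,0,0,0,0],[0,0,0,0,0,0],[0,0,0,0,0,0]]' 0.7
python3 -c "
from h import *
snap('wrist','5'); snap('scene','5',[270,80,450,240],4); plan()"
```

```text
time: 14.45
tool_pos: [0.4609, 0.1766, 0.2123]
orientation: [0.043, -0.706, 0.043, 0.706]
force: [0.1, 0.7, -0.2]
width: 0.698
pos [0.461  0.1766 0.2123] jaw 172.95 F [0.3 0.4 1.3] w 0.703 t 14.55
turn total [0. 0. 0.] shift total after turn
```

View pics/scene5_crop270.png

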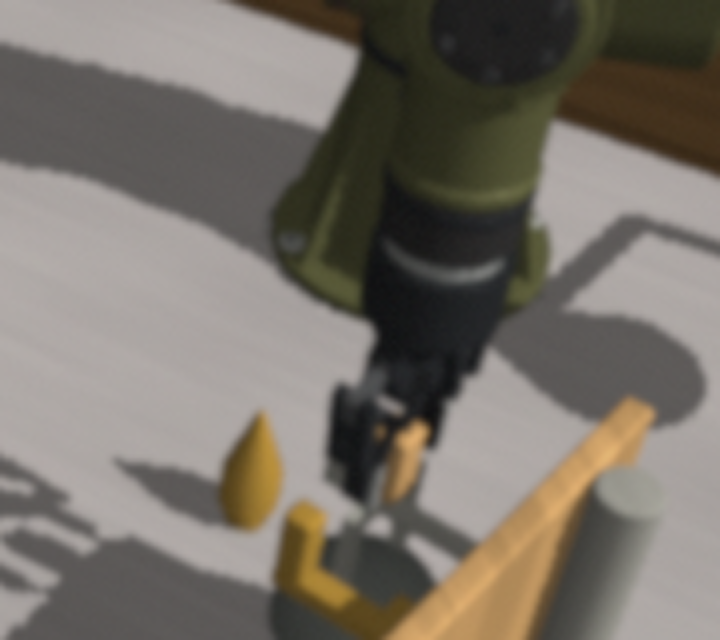

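View pics/wrist5_full.png

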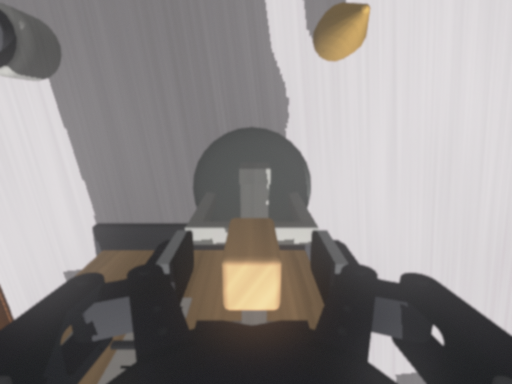

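```bash
python3 -m pendant '[[-0.3,0,0,0,0,0],[-0.7,0,0,0,0,0],[-0.9,0,0,0,0,0],[-0.9,0,0,0,0,0],[-0.9,0,0,0,0,0],[-0.6,0,0,0,0,0],[-0.2,0,0,0,0,0],[0,0,0,0,0,0]]' 
python3 -c "
from h import *
plan([.5922,.1803,.30],172.86)
snap('wrist','6'); snap('scene','6',[290,80,450,240],4)
S=cam('scene0');
for m in (0,.005,.01,.02): print(m,(proj(S,[.5922,.1803,.289-m])-[310,150])*3)"
```

```text
time: 15.22
tool_pos: [0.4618, 0.1769, 0.3264]
orientation: [-0.044, 0.707, -0.043, -0.705]
force: [-0.1, 0.1, 0.0]
width: 0.697
pos [0.4618 0.1769 0.3264] jaw 172.96 F [-0.1  0.1  0. ] w 0.697 t 15.22
turn total [ 0.02 -0.03  0.02] shift total after turn [ 1.06 -0.78 -5.16]
0 [110.42858874 168.1746498 ]
0.005 [109.43905128 173.19918501]
0.01 [108.45694193 178.18600281]
0.02 [106.51467549 188.04817234]
```

View pics/scene6_crop290.png

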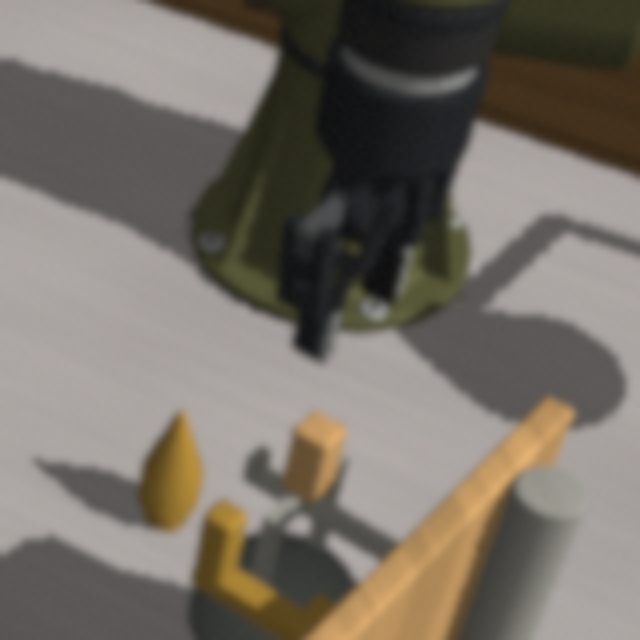

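View pics/wrist6_full.png

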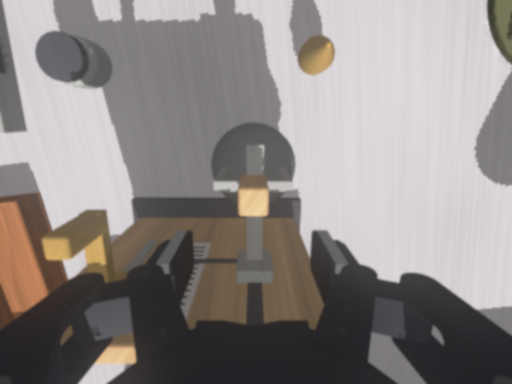

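```bash
python3 -m pendant '[[0,-0.1,-0.6,0,0,0],[0.1,-0.1,-1,0,0,0],[0.1,-0.1,-1,0,0,0],[0.1,-0.2,-1,0,0,0],[0.1,-0.2,-1,0,0,0],[0.1,-0.08,-0.56,0,0,0],[0,0,0,0,0,0]]' 
python3 -c "
from h import *
plan([.5922,.1803,.266],172.86)
snap('wrist','7'); snap('top','7',[75,130,235,250],4)
c=cam('wrist7')
for m in (0,.01): print(m,proj(c,[.5922,.1803,.289-m]))"
```

```text
time: 15.9
tool_pos: [0.5929, 0.1797, 0.3088]
orientation: [0.043, -0.705, 0.044, 0.707]
force: [-0.8, -0.3, -0.7]
width: 0.702
pos [0.5929 0.1797 0.3088] jaw 172.9 F [-0.8 -0.3 -0.7] w 0.702 t 15.9
turn total [ 0.01  0.04 -0.02] shift total after turn [ 1.71 -0.02  0.03]
0 [252.66138154 237.84751629]
0.01 [252.54804672 231.00112446]
```

View pics/wrist7_full.png

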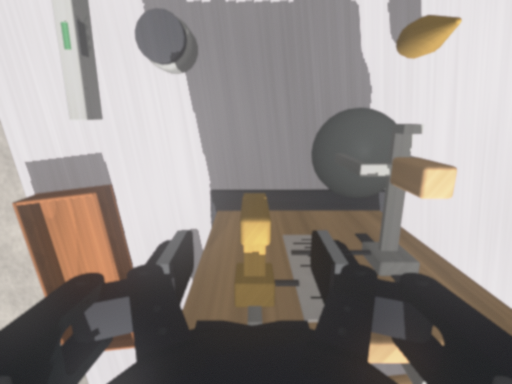

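```bash
python3 -c "
from h import *
crp('wrist7',[225,180,385,300],5)"
```

View pics/wrist7_crop225.png

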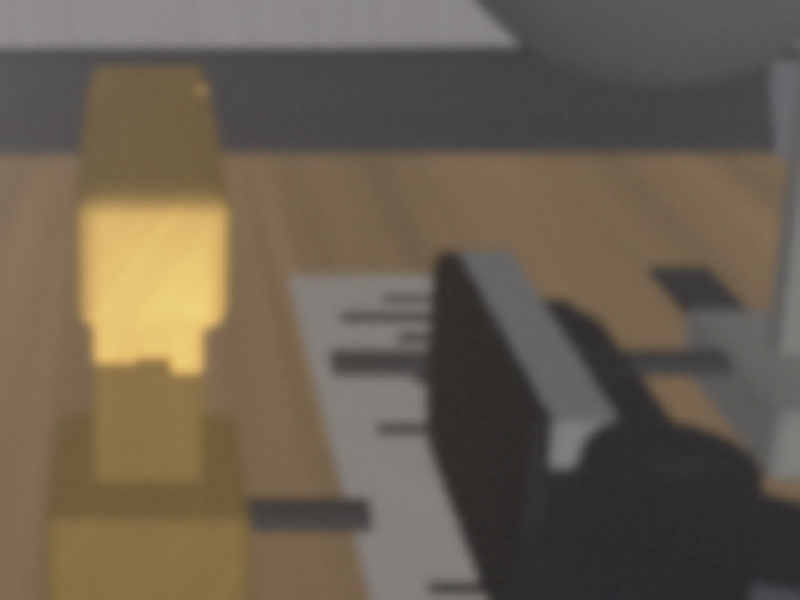

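```bash
cat >> h.py <<'E'
P=np.array([.47257467,.27086073,1.44615733])
ex=np.array([np.cos(P[2]),np.sin(P[2]),0]); ey=np.array([-ex[1],ex[0],0])
def onplane(c,u,v,x):
    d=c['R'].T@np.array([(u-c['cx'])/c['fx'],(v-c['cy'])/c['fy'],1]); o=-c['R'].T@c['t']
    b=np.array([P[0],P[1],0]); k=(x-(o-b)@ex)/(d@ex); q=o+d*k; return (q-b)@ey,q[2]
E
python3 -c "
from h import *
c=cam('wrist7')
print('pointer y,z',onplane(c,225+332.5/5-.5,180+362/5-.5,-.012),'marker',onplane(c,225+370/5-.5,180+514/5-.5,-.012))
d=cam('top0')
"
```

```text
pointer y,z (np.float64(-0.09160232386405184), np.float64(0.17830521970042268)) marker (np.float64(-0.09278384833622262), np.float64(0.23227838994557684))
```

```bash
python3 -m pendant '[[0.3,0,0.05,0,0,0],[0.5,0,0.04,0,0,0],[0.5,0,0,0,0,0],[0.3,0,0,0,0,0],[0.1,0,0,0,0,0],[0,0,0,0,0,0]]' 0.55
python3 -m pendant '[[0,0,0,0,0,0],[0,0,0,0,0,0],[0,0,0,0,0,0],[0,0,0,0,0,0],[0,0,0,0,0,0]]' 0 50
python3 -c "
from h import *
plan()
snap('wrist','8',[190,150,350,270],5)"
```

```text
time: 16.5
tool_pos: [0.5882, 0.1803, 0.2692]
orientation: [0.043, -0.705, 0.044, 0.706]
force: [0.3, -0.0, -0.1]
width: 0.551
time: 16.92
tool_pos: [0.5909, 0.1803, 0.271]
orientation: [-0.044, 0.707, -0.043, -0.704]
force: [5.0, -0.5, 1.2]
width: 0.198
pos [0.5909 0.1803 0.271 ] jaw 172.94 F [ 5.  -0.5  1.2] w 0.198 t 16.92
turn total [0. 0. 0.] shift total after turn
```

View pics/wrist8_full.png

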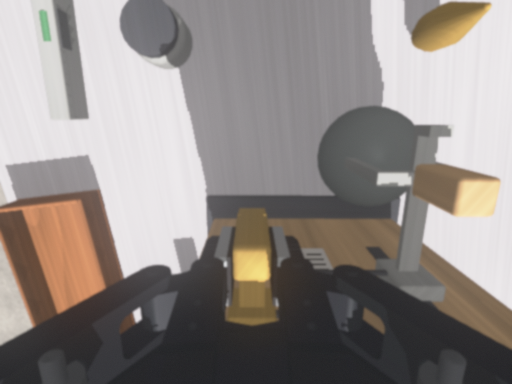

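```bash
python3 -m pendant '[[0.05,0,-0.06,0,0,0],[0.12,0,-0.04,0,0,0],[0.15,0,0,0,0,0],[0.15,0,0,0,0,0],[0.15,0,0,0,0,0],[0.15,0,0,0,0,0],[0.15,0,0,0,0,0],[0.15,0,0,0,0,0]]'
python3 -m pendant '[[0.15,0,0,0,0,0],[0.15,0,0,0,0,0],[0.15,0,0,0,0,0],[0.15,0,0,0,0,0],[0.1,0,0,0,0,0],[0.06,0,0,0,0,0],[0,0,0,0,0,0],[0,0,0,0,0,0]]'
python3 -c "
from h import *
plan()
snap('wrist','9',[190,150,350,270],5)"
```

```text
time: 17.63
tool_pos: [0.5912, 0.1802, 0.2424]
orientation: [0.043, -0.705, 0.043, 0.706]
force: [-3.8, 1.1, 2.7]
width: 0.197
time: 18.3
tool_pos: [0.5912, 0.1803, 0.2233]
orientation: [0.043, -0.705, 0.043, 0.706]
force: [-3.3, 2.0, -2.2]
width: 0.199
pos [0.5912 0.1803 0.2233] jaw 172.97 F [-3.3  2.  -2.2] w 0.199 t 18.3
turn total [0. 0. 0.] shift total after turn
```

View pics/wrist9_full.png

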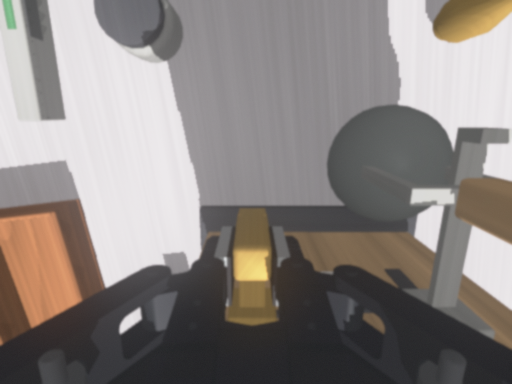

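```bash
python3 -m pendant '[[0,0,0.04,0,0,0],[0,0,0,0,0,0],[0,0,0,0,0,0],[0,0,0,0,0,0]]' 0.5
python3 -m pendant '[[-0.3,0,0,0,0,0],[-0.7,0,0,0,0,0],[-1,0,0,0,0,0],[-0.7,0,0,0,0,0],[-0.3,0,0,0,0,0],[0,0,0,0,0,0],[0,0,0,0,0,0]]'
python3 -c "
from h import *
plan()
snap('wrist','10',[215,180,375,300],5)"
```

```text
time: 18.68
tool_pos: [0.5916, 0.18, 0.2245]
orientation: [-0.044, 0.706, -0.044, -0.705]
force: [0.4, 0.5, -0.0]
width: 0.501
time: 19.27
tool_pos: [0.5909, 0.1802, 0.299]
orientation: [-0.044, 0.706, -0.043, -0.706]
force: [-0.1, -0.5, 0.5]
width: 0.496
pos [0.5909 0.1802 0.299 ] jaw 172.95 F [-0.1 -0.5  0.5] w 0.496 t 19.27
turn total [0. 0. 0.] shift total after turn
```

View pics/wrist10_full.png

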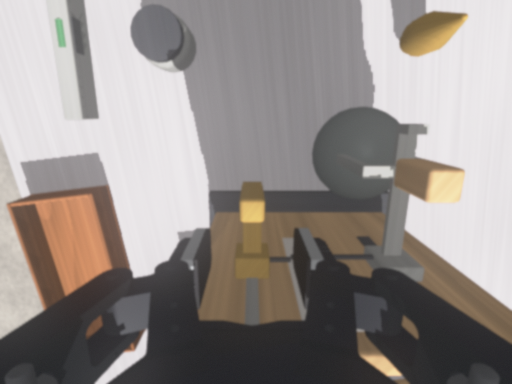

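View pics/wrist10_crop215.png

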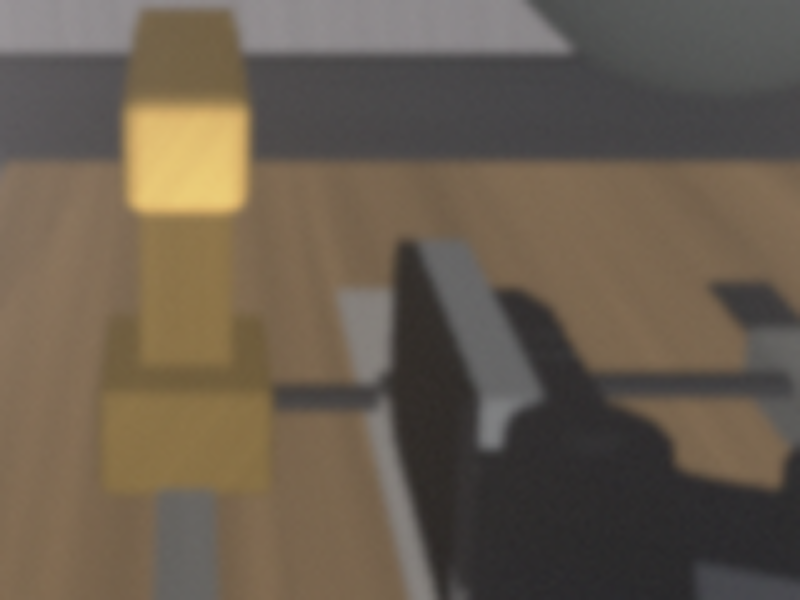

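```bash
python3 -m pendant '[[-0.1,0,0.5,0,0,0],[0,0,0.5,0,0,0],[0,0,0,0,0,0],[0,0,0,0,0,0]]' 0.9
python3 -c "
from h import *
plan()
snap('wrist','11',[205,210,305,285],8)"
```

```text
time: 19.65
tool_pos: [0.5653, 0.1832, 0.3005]
orientation: [0.043, -0.705, 0.044, 0.706]
force: [-0.5, 0.0, -0.3]
width: 0.901
pos [0.5653 0.1832 0.3005] jaw 172.98 F [-0.5  0.  -0.3] w 0.901 t 19.65
turn total [0. 0. 0.] shift total after turn
```

View pics/wrist11_crop205.png

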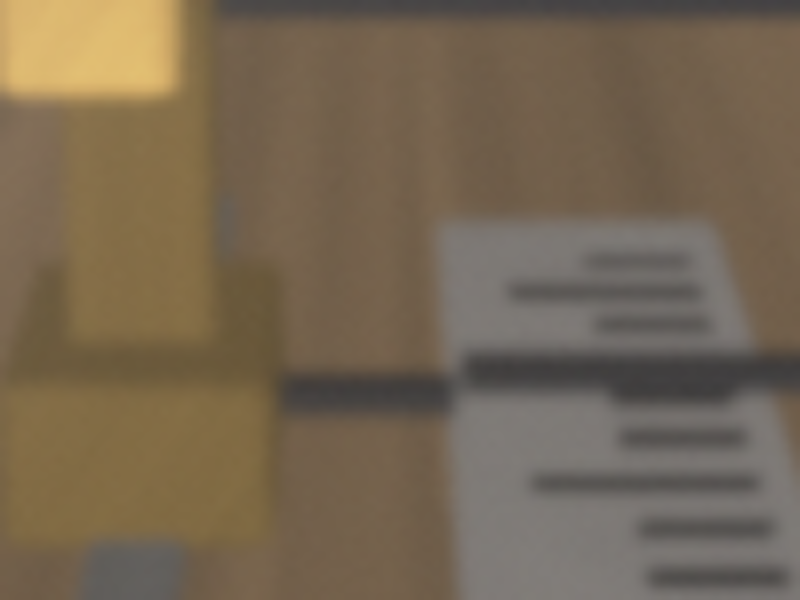

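```bash
python3 -c "
from h import *
c=cam('wrist11')
f=lambda x,y: onplane(c,205+(x+.5)/8-.5,210+(y+.5)/8-.5,-.012)
print(f(465,370),f(450,393)); print(f(465,353),f(450,375)); print(f(465,387),f(450,412))"
```

```text
(np.float64(-0.09192734783591545), np.float64(0.17841190105694388)) (np.float64(-0.09388925263135413), np.float64(0.18418419078831583))
(np.float64(-0.09176043302277305), np.float64(0.1739972677521029)) (np.float64(-0.09374716004354688), np.float64(0.1796927119900656))
(np.float64(-0.09208930138407186), np.float64(0.1826953167350869)) (np.float64(-0.09403449174525227), np.float64(0.18877512977265754))
```

```bash
python3 -m pendant '[[0.1,0,-0.5,0,0,0],[0.3,0,-0.54,0,0,0],[0.6,0,0,0,0,0],[0.9,0,0,0,0,0],[0.7,0,0,0,0,0],[0.4,0,0,0,0,0],[0.05,0,0,0,0,0],[0,0,0,0,0,0]]' 0.5
python3 -c "
from h import *
plan()"
python3 -m pendant '[[0,0,0,0,0,0],[0,0,0,0,0,0],[0,0,0,0,0,0],[0,0,0,0,0,0],[0,0,0,0,0,0]]' 0 50
python3 -c "
from h import *
plan()"
```

```text
time: 20.37
tool_pos: [0.5919, 0.1798, 0.2246]
orientation: [0.043, -0.705, 0.044, 0.706]
force: [0.6, 1.1, 1.1]
width: 0.501
pos [0.5919 0.1798 0.2246] jaw 172.94 F [0.6 1.1 1.1] w 0.501 t 20.37
turn total [0. 0. 0.] shift total after turn 
time: 20.78
tool_pos: [0.5913, 0.1804, 0.2261]
orientation: [0.044, -0.706, 0.043, 0.706]
force: [-5.6, 0.7, 1.9]
width: 0.195
pos [0.5913 0.1804 0.2261] jaw 172.97 F [-5.6  0.7  1.9] w 0.195 t 20.78
turn total [0. 0. 0.] shift total after turn
```

```bash
python3 -m pendant '[[0.06,0,0.04,0,0,0],[0.08,0,0.03,0,0,0],[0.09,0,0,0,0,0],[0,0,0,0,0,0],[0,0,0,0,0,0]]'
python3 -m pendant '[[0,0,0,0,0,0],[0,0,0,0,0,0],[0,0,0,0,0,0],[0,0,0,0,0,0]]' 0.5
python3 -m pendant '[[-0.3,0,0,0,0,0],[-0.7,0,0,0,0,0],[-1,0,0,0,0,0],[-0.8,0,0.1,0,0,0],[-0.4,0,0.5,0,0,0],[0,0,0.5,0,0,0],[0,0,0,0,0,0],[0,0,0,0,0,0]]' 0.9
python3 -c "
from h import *
plan()
snap('wrist','12',[205,210,305,285],8)"
```

```text
time: 21.2
tool_pos: [0.591, 0.1804, 0.2196]
orientation: [-0.044, 0.706, -0.043, -0.705]
force: [3.6, 1.5, -0.7]
width: 0.191
time: 21.53
tool_pos: [0.5896, 0.1801, 0.2192]
orientation: [0.043, -0.705, 0.044, 0.706]
force: [0.3, -0.4, -0.2]
width: 0.498
time: 22.2
tool_pos: [0.5618, 0.1838, 0.2997]
orientation: [-0.043, 0.706, -0.043, -0.706]
force: [-0.4, 0.1, -0.1]
width: 0.901
pos [0.5618 0.1838 0.2997] jaw 172.99 F [-0.4  0.1 -0.1] w 0.901 t 22.2
turn total [0. 0. 0.] shift total after turn
```

View pics/wrist12_crop205.png

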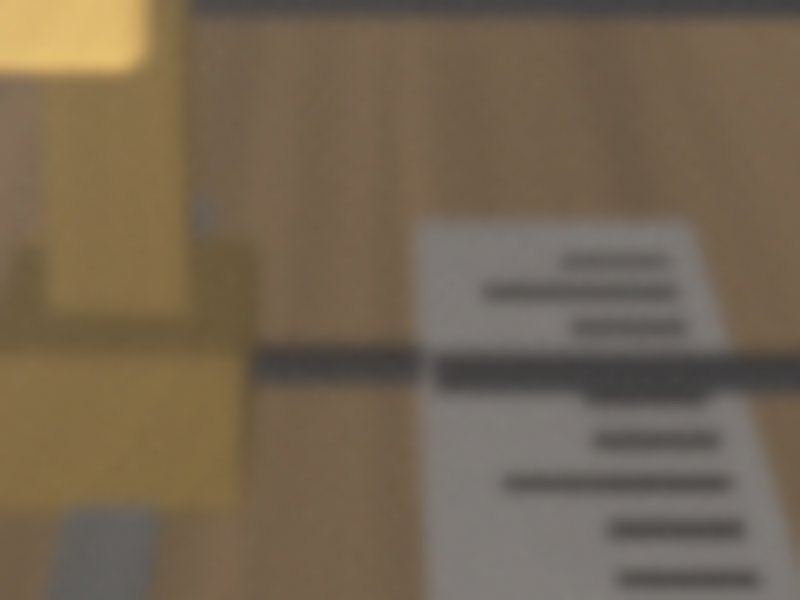

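```bash
python3 -m pendant '[[0,0.6,0,0,0,0],[0,1,0,0,0,0],[0,1,0,0,0,0],[0,0.8,0,0,0,-0.5],[0,0,0,0,0,-0.8],[0,0,0,0,0,-0.8],[0,0,0,0,0,-0.8],[0,0,0,0,0,-0.8]]'
python3 -m pendant '[[0,0,0,0,0,-0.8],[0,0,0,0,0,-0.8],[0,0,0,0,0,-0.8],[0,0,0,0,0,-0.8],[0,0,0,0,0,-0.8],[0,0,0,0,0,-0.8],[0,0,0,0,0,-0.8],[0,0,0,0,0,0]]'
python3 -c "
from h import *
plan(); print(Rt().round(2),status.read_state()['q'].round(2))
snap('wrist','13')"
```

```text
time: 22.92
tool_pos: [0.5523, 0.0981, 0.2993]
orientation: [-0.148, 0.705, 0.062, -0.691]
force: [-0.4, -0.5, 0.4]
width: 0.898
time: 23.58
tool_pos: [0.5513, 0.0971, 0.2968]
orientation: [-0.299, 0.672, 0.215, -0.643]
force: [-0.4, -0.8, -0.4]
width: 0.901
pos [0.5513 0.0971 0.2968] jaw 172.76 F [-0.4 -0.8 -0.4] w 0.901 t 23.58
turn total [0. 0. 0.] shift total after turn 
[[ 0.08 -0.1  -0.99]
 [ 0.67 -0.73  0.13]
 [-0.74 -0.68  0.  ]] [-0.22  0.23 -0.22  1.21  0.74 -1.7 ]
```

View pics/wrist13_full.png

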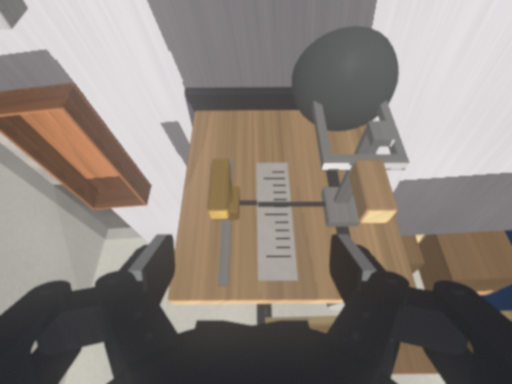

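Excellent view: the marker and pointer strips meet near (258,203). I'll zoom in here before going closer.

```bash
python3 -c "
from h import *
crp('wrist13',[225,170,305,230],10)"
```

```text
(no output)
```

View pics/wrist13_crop225.png

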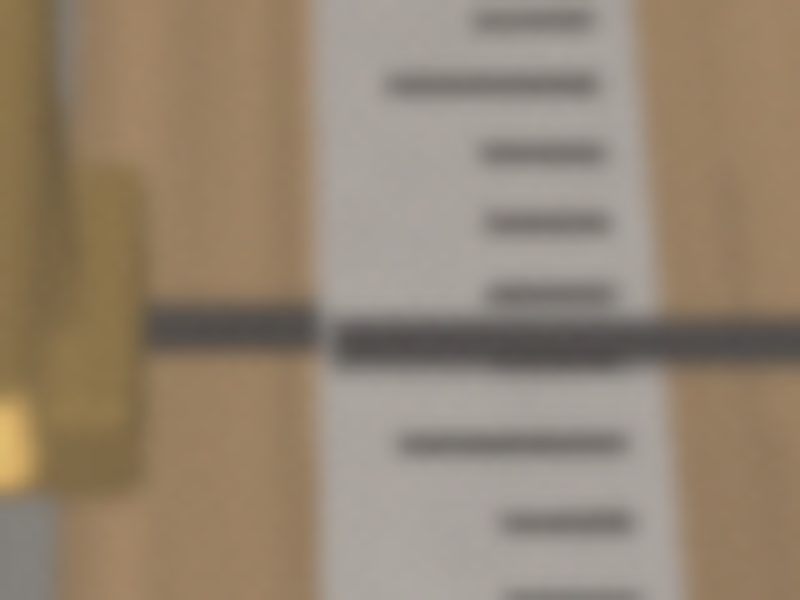

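```bash
python3 -c "
from h import *
c=cam('wrist13')
f=lambda x,y: np.round(onplane(c,225+(x+.5)/10-.5,170+(y+.5)/10-.5,-.012),4)
print(f(335,342),f(317,325)); print(f(335,322),f(317,303));print(f(335,362),f(317,347))
plan([.591,.18,.30],172.95)"
```

```text
[-0.0918  0.181 ] [-0.0938  0.1788]
[-0.0917  0.1784] [-0.0938  0.1758]
[-0.0918  0.1836] [-0.0938  0.1817]
pos [0.5517 0.0976 0.2976] jaw 172.79 F [ 0.7  0.1 -0.1] w 0.897 t 23.63
turn total [-0.05  0.03  9.29] shift total after turn [-0.1  -3.47 -1.16]
```

Both views agree that the marker is about 2.1 mm too low. I'll go back and raise it by that much.

```bash
python3 -m pendant '[[0,0,0,0,0,0.8],[0,0,0,0,0,1],[0,0,0,0,0,1],[0,0,0,0,0,1],[0,0,0,0,0,1],[0,0,0,0,0,1],[0,0,0,0,0,1],[0,0,0,0,0,1]]' 0.5
python3 -m pendant '[[0,0,0,-0.05,0,1],[0,0,0,0,0,0.49],[0,-0.6,-0.3,0,0,0],[0,-1,-0.4,0,0,0],[0,-1,-0.4,0,0,0],[0,-0.85,-0.06,0,0,0],[0,0,0,0,0,0],[0,0,0,0,0,0]]'
python3 -c "
from h import *
plan([.591,.18,.2195],172.95)"
```

```text
time: 24.3
tool_pos: [0.5529, 0.0993, 0.3012]
orientation: [-0.084, 0.709, -0.003, -0.701]
force: [-0.1, 0.4, -0.0]
width: 0.5
time: 24.97
tool_pos: [0.5915, 0.1826, 0.2998]
orientation: [-0.041, 0.706, -0.041, -0.705]
force: [-0.4, -0.1, -0.1]
width: 0.5
pos [0.5915 0.1826 0.2998] jaw 173.3 F [-0.4 -0.1 -0.1] w 0.5 t 24.97
turn total [ 0.08 -0.02 -0.  ] shift total after turn [3.21 0.11 0.01]
```

```bash
python3 -m pendant '[[0.4,0.1,0,0.08,0,0],[0.8,0,0,0,0,0],[0.9,0,0,0,0,0],[0.7,0,0,0,0,0],[0.35,0,0,0,0,0],[0.06,0,0,0,0,0],[0,0,0,0,0,0],[0,0,0,0,0,0]]'
python3 -m pendant '[[0,0,0,0,0,0],[0,0,0,0,0,0],[0,0,0,0,0,0],[0,0,0,0,0,0],[0,0,0,0,0,0],[0,0,0,0,0,0]]' 0 50
python3 -c "
from h import *
plan()"
```

```text
time: 25.63
tool_pos: [0.5916, 0.1788, 0.2205]
orientation: [-0.045, 0.706, -0.044, -0.705]
force: [0.2, -0.4, 0.9]
width: 0.495
time: 26.13
tool_pos: [0.5911, 0.1792, 0.2197]
orientation: [-0.045, 0.706, -0.044, -0.705]
force: [-0.6, -0.1, 2.8]
width: 0.198
pos [0.5911 0.1792 0.2197] jaw 172.82 F [-0.6 -0.1  2.8] w 0.198 t 26.13
turn total [0. 0. 0.] shift total after turn
```

```bash
python3 -m pendant '[[-0.05,0,0,0,0,0],[-0.05,0,0,0,0,0],[0,0,0,0,0,0],[0,0,0,0,0,0]]'
python3 -c "
from h import *
plan()"
```

```text
time: 26.47
tool_pos: [0.591, 0.1793, 0.2215]
orientation: [-0.045, 0.706, -0.044, -0.706]
force: [0.5, 2.3, -3.5]
width: 0.197
pos [0.591  0.1793 0.2215] jaw 172.82 F [ 0.5  2.3 -3.5] w 0.197 t 26.47
turn total [0. 0. 0.] shift total after turn
```

```bash
python3 -m pendant '[[-0.01,0,0,0,0,0],[0,0,0,0,0,0],[0,0,0,0,0,0]]'
python3 -m pendant '[[0,0,0,0,0,0],[0,0,0,0,0,0],[0,0,0,0,0,0],[0,0,0,0,0,0]]' 0.5
python3 -m pendant '[[-0.3,0,0,0,0,0],[-0.7,0,0,0,0,0],[-1,0,0,0,0,0],[-0.8,0,0,0,0,0],[-0.4,0.5,0,0,0,0],[0,1,0.4,0,0,0],[0,1,0.4,0,0,0],[0,0.8,0.3,0,0,0]]' 0.9
python3 -m pendant '[[0,0,0,0,0,-0.8],[0,0,0,0,0,-1],[0,0,0,0,0,-1],[0,0,0,0,0,-1],[0,0,0,0,0,-1],[0,0,0,0,0,-1],[0,0,0,0,0,-1],[0,0,0,0,0,-1]]'
python3 -m pendant '[[0,0,0,0,0,-1],[0,0,0,0,0,-0.5],[0,0,0,0,0,0],[0,0,0,0,0,0]]'
python3 -c "
from h import *
snap('wrist','14',[225,170,305,230],10);plan()"
```

```text
time: 26.72
tool_pos: [0.591, 0.1793, 0.222]
orientation: [-0.045, 0.706, -0.044, -0.706]
force: [0.4, 2.7, -3.1]
width: 0.195
time: 27.05
tool_pos: [0.5912, 0.1789, 0.2225]
orientation: [-0.045, 0.706, -0.044, -0.705]
force: [0.3, 0.5, 0.2]
width: 0.501
time: 27.72
tool_pos: [0.5524, 0.0986, 0.3023]
orientation: [-0.044, 0.706, -0.044, -0.706]
force: [0.5, 0.7, 0.3]
width: 0.899
time: 28.38
tool_pos: [0.5533, 0.0995, 0.3027]
orientation: [-0.26, 0.686, 0.176, -0.657]
force: [-0.3, -1.1, -0.4]
width: 0.896
time: 28.72
tool_pos: [0.5531, 0.0995, 0.3015]
orientation: [-0.298, 0.674, 0.214, -0.641]
force: [0.4, 1.2, -0.4]
width: 0.901
pos [0.5534 0.1    0.3021] jaw 172.77 F [ 1.1 -0.3 -0.1] w 0.901 t 28.77
turn total [0. 0. 0.] shift total after turn
```

View pics/wrist14_crop225.png

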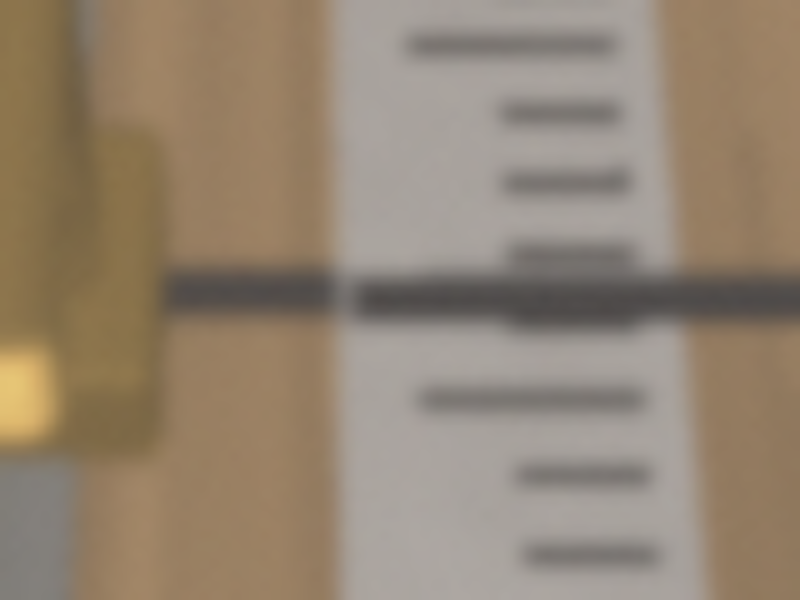

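```bash
python3 -c "
from h import *
g=cv2.imread('pics/wrist14_full.png').astype(float).mean(2); c=cam('wrist14')
def cen(u,r0=194,r1=206):
    col=g[r0:r1,u]; b=np.median(col); w=np.clip(b-25-col,0,None); r=np.arange(r0,r1); return (w*r).sum()/w.sum()
for u in list(range(243,258))+list(range(261,274)): 
    v=cen(u); print(u,round(v,2),np.round(onplane(c,u,v,-.012),4))"
```

```text
243 198.79 [-0.1111  0.1803]
244 198.89 [-0.1099  0.1805]
245 198.73 [-0.1088  0.1803]
246 198.69 [-0.1077  0.1802]
247 198.79 [-0.1065  0.1804]
248 198.78 [-0.1054  0.1804]
249 198.8 [-0.1043  0.1804]
250 198.83 [-0.1031  0.1804]
251 198.82 [-0.102   0.1804]
252 198.77 [-0.1008  0.1803]
253 198.83 [-0.0997  0.1804]
254 198.8 [-0.0986  0.1804]
255 198.7 [-0.0974  0.1803]
256 198.66 [-0.0963  0.1802]
257 198.78 [-0.0951  0.1804]
261 199.51 [-0.0906  0.1813]
262 199.49 [-0.0895  0.1813]
263 199.52 [-0.0883  0.1814]
264 199.5 [-0.0872  0.1813]
265 199.49 [-0.0861  0.1813]
266 199.48 [-0.0849  0.1813]
267 199.45 [-0.0838  0.1813]
268 199.43 [-0.0826  0.1813]
269 199.41 [-0.0815  0.1812]
270 199.41 [-0.0804  0.1812]
271 199.41 [-0.0792  0.1812]
272 199.41 [-0.0781  0.1812]
273 199.41 [-0.077   0.1812]
```

```bash
python3 -m pendant '[[0,0,0,0,0,0.8],[0,0,0,0,0,1],[0,0,0,0,0,1],[0,0,0,0,0,1],[0,0,0,0,0,1],[0,0,0,0,0,1],[0,0,0,0,0,1],[0,0,0,0,0,1]]' 0.5
python3 -m pendant '[[0,0,0,0,0,1],[0,0,0,0,0,0.5],[0,-0.6,-0.3,0,0,0],[0,-1,-0.4,0,0,0],[0,-1,-0.4,0,0,0],[0,-0.7,0,0,0,0],[0,0,0,0,0,0],[0,0,0,0,0,0]]'
python3 -c "
from h import *
plan([.591,.1798,.2215],172.9)"
```

```text
time: 29.43
tool_pos: [0.5539, 0.1012, 0.3041]
orientation: [-0.085, 0.709, -0.003, -0.7]
force: [0.1, -0.2, -0.7]
width: 0.499
time: 30.1
tool_pos: [0.591, 0.1805, 0.3028]
orientation: [-0.044, 0.706, -0.043, -0.705]
force: [-0.3, -0.4, 0.4]
width: 0.502
pos [0.591  0.1805 0.3028] jaw 172.97 F [-0.3 -0.4  0.4] w 0.502 t 30.1
turn total [ 0.02 -0.02  0.01] shift total after turn [ 3.25  0.03 -0.  ]
```

```bash
python3 -m pendant '[[0.4,0.03,0,0,0,0],[0.8,0,0,0,0,0],[0.9,0,0,0,0,0],[0.7,0,0,0,0,0],[0.35,0,0,0,0,0],[0.07,0,0,0,0,0],[0,0,0,0,0,0],[0,0,0,0,0,0]]'
python3 -m pendant '[[0,0,0,0,0,0],[0,0,0,0,0,0],[0,0,0,0,0,0],[0,0,0,0,0,0],[0,0,0,0,0,0],[0,0,0,0,0,0]]' 0 50
python3 -m pendant '[[-0.02,0,0,0,0,0],[0,0,0,0,0,0],[0,0,0,0,0,0]]'
python3 -c "
from h import *
for i in range(3): plan(); vision.capture('top')"
```

```text
time: 30.77
tool_pos: [0.5914, 0.1781, 0.2228]
orientation: [-0.045, 0.706, -0.044, -0.705]
force: [0.2, 1.1, 1.1]
width: 0.498
time: 31.27
tool_pos: [0.591, 0.1785, 0.222]
orientation: [-0.045, 0.706, -0.044, -0.705]
force: [-1.8, 0.3, 1.8]
width: 0.196
time: 31.52
tool_pos: [0.591, 0.1785, 0.222]
orientation: [-0.045, 0.706, -0.044, -0.706]
force: [-0.9, 2.1, 0.2]
width: 0.193
pos [0.591  0.1785 0.222 ] jaw 172.82 F [-0.9  2.1  0.2] w 0.193 t 31.52
turn total [0. 0. 0.] shift total after turn 
pos [0.5909 0.1785 0.222 ] jaw 172.82 F [-0.2  1.3 -0.5] w 0.196 t 31.57
turn total [0. 0. 0.] shift total after turn 
pos [0.591  0.1785 0.222 ] jaw 172.82 F [-1.7  1.6  0.3] w 0.194 t 31.62
turn total [0. 0. 0.] shift total after turn
```

```bash
python3 -m pendant '[[-0.05,0,0,0,0,0],[-0.045,0,0,0,0,0],[0,0,0,0,0,0],[0,0,0,0,0,0]]'
python3 -c "
from h import *
for i in range(2): plan(); vision.capture('top')"
```

```text
time: 32.0
tool_pos: [0.5909, 0.1785, 0.2244]
orientation: [-0.045, 0.706, -0.044, -0.706]
force: [-0.5, 3.6, -3.1]
width: 0.198
pos [0.5909 0.1785 0.2244] jaw 172.82 F [-0.5  3.6 -3.1] w 0.198 t 32.0
turn total [0. 0. 0.] shift total after turn 
pos [0.5909 0.1785 0.2243] jaw 172.82 F [ 1.2  2.7 -3.1] w 0.194 t 32.05
turn total [0. 0. 0.] shift total after turn
```

```bash
python3 -m pendant '[[0,0,0,0,0,0],[0,0,0,0,0,0],[0,0,0,0,0,0],[0,0,0,0,0,0]]' 0.5
python3 -m pendant '[[-0.3,0,0,0,0,0],[-0.7,0,0,0,0,0],[-1,0,0,0,0,0],[-0.8,0,0,0,0,0],[-0.4,0.5,0,0,0,0],[0,1,0.4,0,0,0],[0,1,0.4,0,0,0],[0,0.8,0.3,0,0,0]]' 0.9
python3 -m pendant '[[0,0,0,0,0,-0.8],[0,0,0,0,0,-1],[0,0,0,0,0,-1],[0,0,0,0,0,-1],[0,0,0,0,0,-1],[0,0,0,0,0,-1],[0,0,0,0,0,-1],[0,0,0,0,0,-1]]'
python3 -m pendant '[[0,0,0,0,0,-1],[0,0,0,0,0,-0.5],[0,0,0,0,0,0],[0,0,0,0,0,0]]'
python3 -c "
from h import *
snap('wrist','15',[225,170,305,230],10);plan()
g=cv2.imread('pics/wrist15_full.png').astype(float).mean(2); c=cam('wrist15')
def cen(u,r0=190,r1=206):
    col=g[r0:r1,u]; b=np.median(col); w=np.clip(b-25-col,0,None); r=np.arange(r0,r1); return (w*r).sum()/w.sum()
for u in list(range(246,276)): 
    v=cen(u); print(u,round(v,2),np.round(onplane(c,u,v,-.012),4))"
```

```text
time: 32.43
tool_pos: [0.5911, 0.178, 0.2248]
orientation: [-0.045, 0.706, -0.044, -0.705]
force: [-0.1, 0.4, 1.2]
width: 0.499
time: 33.1
tool_pos: [0.5523, 0.0979, 0.3046]
orientation: [-0.044, 0.706, -0.044, -0.706]
force: [0.1, 0.1, -0.1]
width: 0.897
time: 33.77
tool_pos: [0.5532, 0.0988, 0.3051]
orientation: [-0.26, 0.686, 0.176, -0.657]
force: [0.5, -0.7, 0.2]
width: 0.9
time: 34.1
tool_pos: [0.553, 0.0987, 0.3039]
orientation: [-0.298, 0.674, 0.214, -0.641]
force: [0.1, 0.9, 1.0]
width: 0.898
pos [0.5533 0.0993 0.3045] jaw 172.77 F [-0.4  0.7  1. ] w 0.898 t 34.15
turn total [0. 0. 0.] shift total after turn 
246 198.34 [-0.1077  0.1816]
247 198.36 [-0.1065  0.1817]
248 198.29 [-0.1054  0.1816]
249 198.35 [-0.1043  0.1817]
250 198.39 [-0.1031  0.1817]
251 198.34 [-0.102   0.1817]
252 198.35 [-0.1008  0.1817]
253 198.36 [-0.0997  0.1817]
254 198.29 [-0.0985  0.1816]
255 198.34 [-0.0974  0.1817]
256 198.31 [-0.0963  0.1816]
257 198.31 [-0.0951  0.1816]
258 198.05 [-0.094   0.1813]
259 197.86 [-0.0928  0.181 ]
260 197.9 [-0.0917  0.1811]
261 197.97 [-0.0905  0.1812]
262 198.0 [-0.0894  0.1812]
263 197.99 [-0.0883  0.1812]
264 197.99 [-0.0871  0.1812]
265 197.98 [-0.086   0.1812]
266 198.0 [-0.0848  0.1812]
267 197.99 [-0.0837  0.1812]
268 198.01 [-0.0825  0.1813]
269 198.01 [-0.0814  0.1813]
270 197.98 [-0.0802  0.1812]
271 197.99 [-0.0791  0.1812]
272 197.99 [-0.078   0.1812]
273 197.99 [-0.0768  0.1812]
274 198.01 [-0.0757  0.1813]
275 198.09 [-0.0745  0.1814]
```

View pics/wrist15_crop225.png

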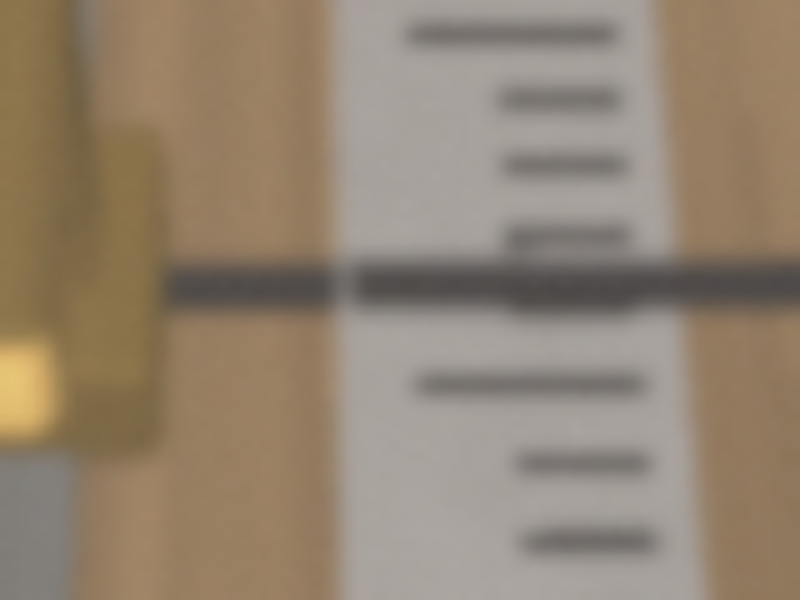

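The marker strip is at row 288 and the pointer at row 284 in the crop, so they are level to about 0.4 mm. Last look at the whole scene.

```bash
python3 -c "
from h import *
snap('scene','16');snap('top','16')"
```

```text
(no output)
```

View pics/scene16_full.png

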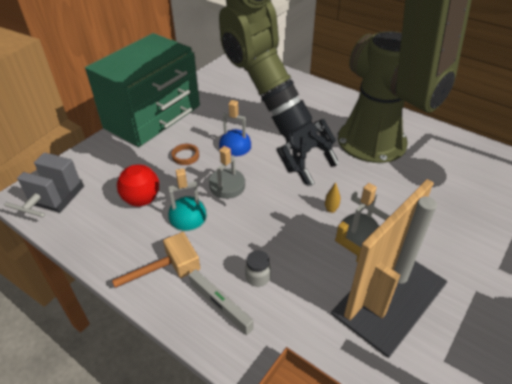

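View pics/wrist15_full.png

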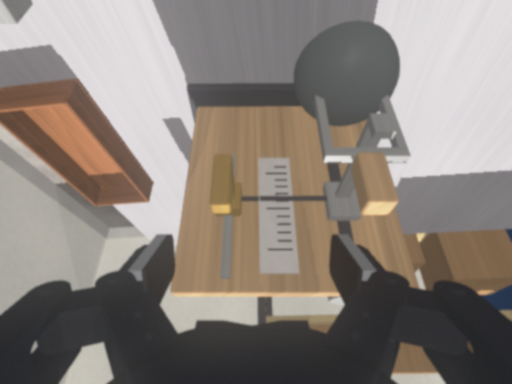

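The blank hangs on the hook with its bar across the strap at about (365,155) in the wrist view. The disc, the look-alikes and the other objects look unmoved, and the arm touches nothing.

```bash
python3 -c "
from station import sign_off; print(sign_off())"
```

```text
the job is handed in; nothing more can be done
None
```

The domed blank is hanging by its stirrup on the scale's hook, and the brass marker is level with the pointer. I handed the job in at about 34 s of the 61 s allowed.

- **Hanging:** I lowered the blank onto the hook until the wrist force averaged about 0 N, about 58 mm down, then let go. It was left to hang for over a second before I touched the marker.
- **Marker:** It took four slides. The first stopped about 6 mm high and the second ended about 2 mm low. The third still left it 0.9 mm low. In the last picture the marker measured 0.4 mm above the pointer, about 0.3 of a pixel, and I left it there.
- **Disagreements:** The last picture put the pointer at 181.2 mm, against about 182 mm from the arm's position when it let go. An earlier, steeper view gave about 178 mm. I trusted only the side-by-side difference between marker and pointer, because camera errors largely cancel there.
- **Last checks:** The final pictures show the blank hanging with the arm clear of it. The disc, the look-alikes and the other objects look unmoved; I judged that by eye and did not measure them.

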